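Pull the filter drier from its spring clips and put it on the scale

ROBOT

A 6-joint arm with a two-finger parallel gripper is mounted at the origin on the work surface. World frame = base frame: x ahead of the robot, y to its left, z up, the work surface at z = 0. Lengths are in mm, angles in degrees, forces in N, time in s.
With the tool pointing down it reaches from about 300 to 850 mm from the base axis. Payload 4.2 kg.
Tool frame: the origin (TCP) lies at the very end of the fingers, on their centre line; the grasp point (between the pads) lies 19 mm behind it (env.grip_point_offset is the distance from the TCP to the grasp point, in mm); z points along the fingers, y is the line along which they close (so a half turn about z gives the same grasp; the last joint's range is limited). The gripper opens to 91 mm and grips with 3 to 60 N. Pads are 32 mm wide; open, the fingers measure 118 mm over their backs; the gripper's body (76 mm by 178 mm) begins 60 mm behind the grasp point.
Start: joints at [-75.974, 18.312, 89.639, -0, 72.044, -1.146], TCP at [150.489, -554.974, 213.976] pointing down, gripper open.
Joint ranges: [-177.97, 177.97], [-48.28, 115.42], [12.27, 149.76], [-77.06, 257.06], [2.81, 150.46], [-146.56, 146.56]. Speed limits (degrees/s): [147.25, 147.25, 180, 180, 180, 180].

INTERFACE

Orientations are given as [roll, pitch, yaw] about the fixed x, y, z axes, in that order (R = Rz(yaw) Ry(pitch) Rx(roll)).
In Python, from workcell import env gives the robot as it stands. The module is installed in compiled form; this text tells all that it offers.
- The arm moves only by the tool arm_command, never from a script. Its argument "rows" is a list of rows, each an object with "delta_pos": the shift along the tool's x, y, z in mm, a list of three; "roll": the turn about the tool's z in units of 5 degrees (1.0 is 5 degrees); "jaw": the opening in per cent of the stroke, from 0 (shut) to 100 (fully open). A call has 1 to 20 rows; each row is the pose to reach, as a shift and turn from the pose commanded when the call began, along the tool's axes at that moment; what a row does not reach only later rows make up. A row lasts 1/12 s, in which the tool goes at most 41.7 mm and 7.16 degrees, less where a joint would pass 70% of its speed; a pose out of reach is approached as far as the arm can. A call with a gripper value outside its range is refused whole. The fingers move at their own pace and stop on an object; "squeeze" is the grip in N (left out, the last holds). Time passes only in rows, so rows that repeat a pose let the fingers close. It gives the time, the measured TCP pose, the force, the opening and the grip force at its end, in the units of the state.
- env.state(): the state, without advancing time (a new reading comes with each control period).
- env.grab_frame(name): name is "scene" or "top" or "wrist"; returns a dict with "img" (384x512x3 uint8, blue, green, red), "z_map" (384x512 float32, mm along the optical axis (not along the pixel's ray), 0 where there is no reading), "fov_y" (degrees; the focal length in pixels is half the picture's height over the tangent of half this angle, whatever the lens; pixels are square), "cx", "cy" (the principal point, pixels), "R" (3x3) and "t" (3): a world point X has camera coordinates R X + t; the wrist camera has in their place "T_tool_cam" (4x4, takes a point from camera to tool coordinates, whose origin is the TCP and whose axes are the flange's). Camera axes: x right, y down, z forward; pixel columns grow to the right and rows downward; lengths in mm; the calibration is good to about 2 mm. A picture is of the moment at which its call begins: read the wrist's pose just before it.
- env.job_done(): hands the job in; it is judged then, once.
The state is a dict: "time_s": time; "qpos": joint angles; "qvel": joint speeds; "effort": joint torques, N m; "ee_pos": TCP position; "ee_rot": TCP orientation; "force": force on the tool from outside, world axes, zero at the start; "torque": the same for the moment, N m; "gripper_width": finger opening in mm; "gripper_force": force on a finger pad.
Only numpy, scipy, OpenCV 4.12 (cv2) and the standard library are available. Lean on these libraries where they do the work, as an engineer would, in place of code of your own. Each camera call takes 0.05 s, during which the arm holds its last target. There are 200 camera calls.

TASK

Pull the filter drier (the copper cylinder with tapered ends and thin stubs) up out of the two spring clips that hold it, and lay it in the V-shaped cradle on the weighing scale, centred and lying along the cradle. Set it down rather than dropping it, and leave the plain flat-ended cylinder in its own clips.

Things in the scene. Friction and masses are not known exactly. Their poses are not given: they have to be found in the camera images.
- drier: Copper cylinder 28 mm in diameter, 110 mm long, tapering at both ends to 10 mm thick stubs, 170 mm overall, 0.15 to 0.3 kg. Origin at its middle on its axis; x along the cylinder. Starts level, axis 36 mm above the table, held in two upward-opening spring clips. Grip it across its middle from above: 76 mm between the clips are free, only a base plate (top 4 mm above the table) below.
- drier_clips (a point): Middle of the drier's two C-shaped steel spring clips, on the held cylinder's axis, x along it, z up, fixed. Clips are 12 mm wide, centred 44 mm either side, 36 mm across, tops 56 mm above the table, on a 200 x 64 mm plate; 42 mm high end tabs stop the drier sliding out lengthwise. Straight up they resist with about 13 N in all, then snap open; free after 20 mm, clear to move sideways after 40.
- receiver: Plain copper cylinder with flat ends, 28 mm in diameter, 120 mm long, no taper or stubs: leave it alone. Origin at its middle on its axis; x along it. It lies in a second, identical pair of clips on its own plate.
- cradle (a point): Cradle on the pan of a grey bench scale (170 x 190 mm, fixed): two 90 degree V saddles, 10 mm thick, centred 44 mm either side of the middle; grip room between them. This point is where the middle of the drier's axis belongs: 86 mm above the table, 30 mm above the pan. V arms rise 31 mm above the pan, 48 mm across. y runs along the cradle (and the drier in it), z up.
Mind the look-alikes: they are no part of the job. What is shaped like the drier but blue is not meant.

How it is judged (in metres and radians):
On the way:
1. the drier has been pulled up clear of its clips (30 mm above its place in them) (z of drier in the frame of drier_clips above 0.03 m), for 0.1 s.
At the end, for the whole second after the job is handed in: The drier lies at rest down in both Vs of the cradle: its middle within 18 mm sideways and lengthwise and 6 mm in height of the cradle point, its axis within 10 degrees of the cradle's; the flat-ended cylinder is still in its clips, within 15 mm of where it was (horizontal distance between drier and cradle below 0.018 m and z of drier in the frame of cradle between -0.006 and 0.006 m and angle between the x axis of drier and the y axis of cradle, either way round below 0.175 rad and linear speed of drier below 0.02 m/s and distance of receiver from where it was at the start of the episode below 0.015 m); the robot touches nothing.
It fails at once if the drier is dropped or thrown (moving faster than 0.6 m/s, a fall of about 20 mm, with no finger touching it) (linear speed of drier above 0.6 m/s and contact force between drier and the fingers below 0.1 N).
It fails at once if the flat-ended cylinder is pulled from its clips (moved more than 20 mm) (distance of receiver from where it was at the start of the episode above 0.02 m).
It also fails if it takes over 38 s, if anything falls off the work surface, if the arm or the gripper's body presses on something with over 40 N, if the wrist force passes 120 N, or if a joint passes its speed limit or range.

## Working session

There is one attempt and no reset: what is moved stays moved. The work goes in short steps, Python scripts to look and compute and a tool call to move; the robot and the scene stay as the last step left them, time stands still between calls to the robot, and variables do not carry over. Pictures are saved under pics/ and viewed, at most 10 in all, crops included, and the job is handed in when it is done.

Besides the shell and the picture viewer there is one more tool, called in YAML: its name, and indented under it one key for each argument. arm_command: Moves the arm, as the interface text tells. Its arguments: {"type":"object","properties":{"rows":{"type":"array"},"squeeze":{"type":"number"}},"required":["rows"]}

```bash
mkdir -p pics; python3 - <<'E'
from workcell import env
import cv2,pickle
s=env.state();print(s['time_s'],s['ee_pos'],s['ee_rot'],s['gripper_width'])
for n in('top','scene'):
    f=env.grab_frame(n);pickle.dump(f,open(n+'.pkl','wb'));cv2.imwrite(f'pics/{n}0.png',f['img']);print(n,f['fov_y'],f['cx'],f['cy'],f['R'],f['t'])
E
```

```text
0.0 [ 150.35855556 -554.46877513  213.10664954] [-1.79898189e+02 -1.39028844e-03  1.51717617e+01] 91.31700818072527
top 42.166972238912045 252.70127266678716 187.85454260284456 [[ 0.02225112 -0.99970493 -0.0097434 ]
 [-0.99751084 -0.02154792 -0.06714026]
 [ 0.0669105   0.01121309 -0.99769597]] [ 102.18435279  537.25241528 1644.24844538]
scene 56.238061410900585 255.7198434873602 194.5749738395298 [[ 0.52081854  0.85363574 -0.00735342]
 [ 0.51501668 -0.32106737 -0.79477894]
 [-0.68081265  0.41014847 -0.60685449]] [-380.00945128 -173.82578953 1454.18177463]
```

View pics/top0.png

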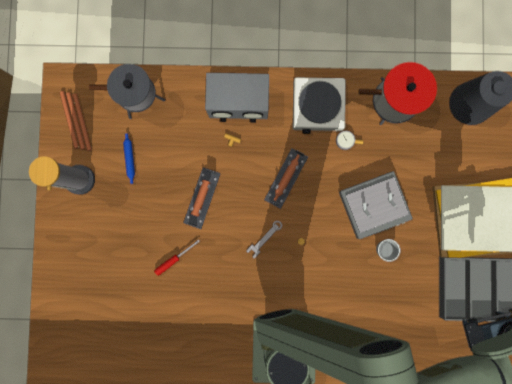

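View pics/scene0.png

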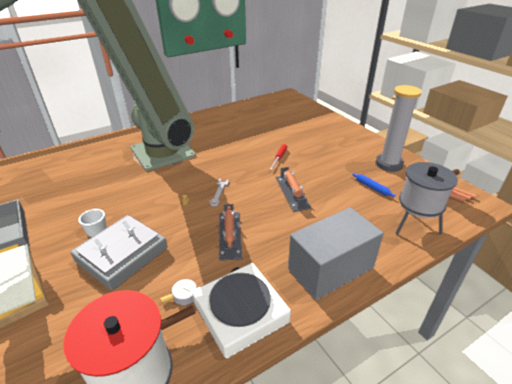

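Candidates in the top view are the copper cylinder in clips at (203,195), the copper cylinder in clips at (288,178), the blue drier-shaped one at (129,160), and the copper rods at (75,120). The scale with its cradle is at (376,205). I'll crop both clip sets to choose.

```bash
python3 - <<'E'
import cv2,numpy as np
t=cv2.imread('pics/top0.png');s=cv2.imread('pics/scene0.png')
a=cv2.resize(t[140:240,175:315],(560,400),interpolation=3)   # x4
b=cv2.resize(t[165:245,335:415],(240,240),interpolation=3)
c=cv2.resize(s[160:270,205:325],(240,220),interpolation=3)
o=np.zeros((470,800,3),np.uint8);o[:400,:560]=a;o[:240,560:]=b;o[245:465,560:]=c
cv2.imwrite('pics/crop1.png',o)
E
```

```text
(no output)
```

View pics/crop1.png

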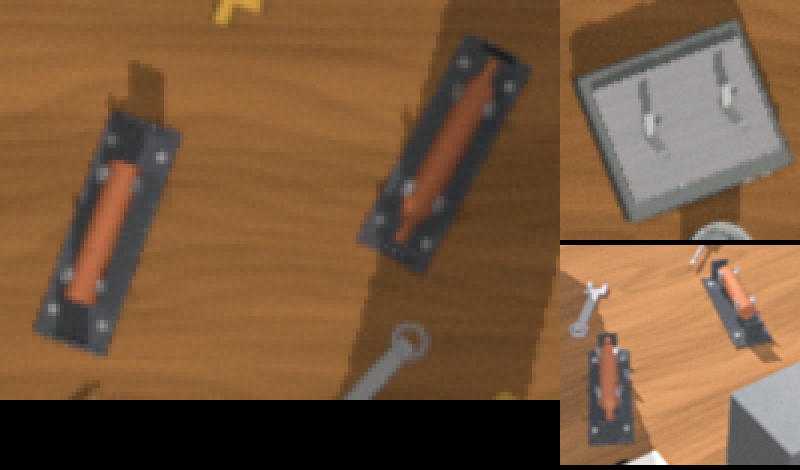

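The right-hand one, at top (288,178), has tapered ends and stubs, so it is the drier. The left one at (203,195) is flat-ended, so it is the receiver. The scale's V saddles are at top (365,207) and (391,197).

```bash
cat > h.py <<'E'
import numpy as np,cv2
from scipy.spatial.transform import Rotation as Ro
def ray(f,u,v,z,T=None):
    F=f['img'].shape[0]/2/np.tan(np.radians(f['fov_y']/2))
    d=np.array([(u-f['cx'])/F,(v-f['cy'])/F,1.])
    if T is None: R=f['R'].T; o=-R@f['t']
    else: R,o=T[:3,:3],T[:3,3]
    d=R@d; return o+d*(z-o[2])/d[2]
def tool(s):
    T=np.eye(4);T[:3,:3]=Ro.from_euler('xyz',s['ee_rot'],degrees=True).as_matrix();T[:3,3]=s['ee_pos'];return T
def delta(s,p): # world target TCP -> tool axes
    T=tool(s);return T[:3,:3].T@(np.array(p)-T[:3,3])
E
python3 - <<'E'
import pickle
from h import *
from workcell import env
f=pickle.load(open('top.pkl','rb'))
im=f['img'];h=cv2.cvtColor(im,cv2.COLOR_BGR2HSV)
def axis(box,z):
    x0,y0,x1,y1=box
    m=np.zeros(im.shape[:2],np.uint8)
    c=cv2.inRange(h,(0,110,40),(11,255,255))
    m[y0:y1,x0:x1]=c[y0:y1,x0:x1]
    n,l,st,_=cv2.connectedComponentsWithStats(m);k=1+st[1:,4].argmax()
    v,u=np.nonzero(l==k);P=np.array([ray(f,a,b,z)[:2] for a,b in zip(u,v)])
    c=P.mean(0);w,V=np.linalg.eigh(np.cov(P.T));d=V[:,1];e=(P-c)@d
    print(len(u),'c',c,'yaw',np.degrees(np.arctan2(d[1],d[0])),'ext',e.min(),e.max(),'mid',c+d*(e.min()+e.max())/2)
axis((260,145,315,212),36);axis((185,165,225,225),36)
print('manual',ray(f,298.2,155.5,36),ray(f,275.5,199.5,36))
a,b=ray(f,365,206.7,75),ray(f,390.7,197.3,75);print('saddles',a,b,(a+b)/2,np.linalg.norm(a-b),np.degrees(np.arctan2(*(a-b)[1::-1])))
s=env.state();m=(ray(f,298.2,155.5,36)+ray(f,275.5,199.5,36))/2;m[2]=240
print('delta',delta(s,m))
print(env.grab_frame('wrist')['T_tool_cam'])
E
```

```text
332 c [571.12066374   3.85081309] yaw 153.40946663808725 ext -86.95505825014706 85.33792627100033 mid [571.84370625   3.48888978]
281 c [497.855463   286.49605265] yaw 162.40609875630332 ext -61.15359444915247 60.88997969874069 mid [497.9811048  286.45621144]
manual [644.45317311 -34.68066504  36.        ] [496.86240796  37.72982013  36.        ]
saddles [ 478.26606443 -248.46431967   75.        ] [ 510.26736001 -330.6133301    75.        ] [ 494.26671222 -289.53882489   75.        ] 88.16202603211777 111.28349095300834
delta [ 551.1644534  -426.73367816  -26.10065411]
[[-7.73228517e-04 -9.66093348e-01 -2.58191876e-01  7.24036098e+01]
 [ 9.99999079e-01 -1.03505925e-03  8.78168825e-04 -2.28819991e-01]
 [-1.11563695e-03 -2.58190959e-01  9.66093258e-01 -1.70047944e+02]
 [ 0.00000000e+00  0.00000000e+00  0.00000000e+00  1.00000000e+00]]
```

arm_command:
  rows:
    - {"delta_pos": [30,-12,0],"roll": -1.4,"jaw": 100}
    - {"delta_pos": [60,-25,0],"roll": -2.8,"jaw": 100}
    - {"delta_pos": [90,-37,0],"roll": -4.2,"jaw": 100}
    - {"delta_pos": [120,-50,0],"roll": -5.6,"jaw": 100}
    - {"delta_pos": [150,-62,0],"roll": -7,"jaw": 100}
    - {"delta_pos": [180,-74,0],"roll": -8.4,"jaw": 100}
    - {"delta_pos": [210,-87,0],"roll": -9.8,"jaw": 100}
    - {"delta_pos": [240,-99,0],"roll": -11.2,"jaw": 100}
    - {"delta_pos": [270,-112,0],"roll": -12.6,"jaw": 100}
    - {"delta_pos": [300,-124,0],"roll": -14,"jaw": 100}
    - {"delta_pos": [330,-136,0],"roll": -15.4,"jaw": 100}
    - {"delta_pos": [360,-149,0],"roll": -16.8,"jaw": 100}
    - {"delta_pos": [385,-160,0],"roll": -18,"jaw": 100}
    - {"delta_pos": [401,-166,0],"roll": -19.2,"jaw": 100}
    - {"delta_pos": [401,-166,0],"roll": -19.2,"jaw": 100}
    - {"delta_pos": [401,-166,0],"roll": -19.2,"jaw": 100}
    - {"delta_pos": [401,-166,0],"roll": -19.2,"jaw": 100}

```text
time_s: 1.57
ee_pos: [493.3, -290.1, 213.7]
ee_rot: [-179.9, -0.0, 111.1]
force: [0.5, -0.1, 0.1]
gripper_width: 91.2
gripper_force: 0.0
```

```bash
python3 - <<'E'
import pickle
from h import *
from workcell import env
s=env.state();f=env.grab_frame('wrist');pickle.dump((s,f),open('wc.pkl','wb'));cv2.imwrite('pics/wc.png',f['img'])
print(s['time_s'],s['ee_pos'],s['ee_rot'],s['qpos'],f['fov_y'],s['force'])
E
```

```text
1.5667 [ 493.29311186 -290.13197507  213.68607633] [-1.79936852e+02 -1.77962309e-02  1.11068510e+02] [-3.15903563e+01  1.81068616e+01  8.99843296e+01 -4.14482331e-02
  7.19612652e+01 -5.26460235e+01] 60.53254403160681 [ 0.53347616 -0.11667572  0.10068732]
```

View pics/wc.png

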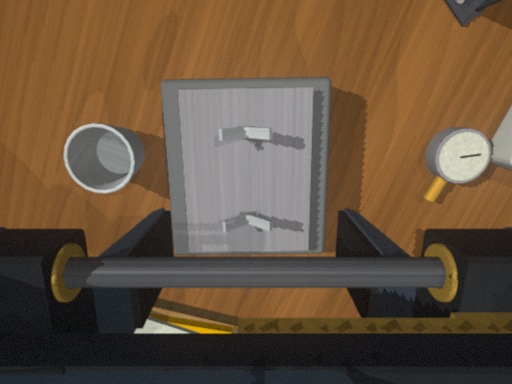

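The saddles are at (245,133) and (247,222) in the wrist image, centred on the pan. I'll measure them from the depth map.

```bash
cat >> h.py <<'E'
def cloud(f,s):
    F=192/np.tan(np.radians(f['fov_y']/2));v,u=np.indices(f['z_map'].shape);z=f['z_map']
    P=np.stack([(u-f['cx'])/F*z,(v-f['cy'])/F*z,z],-1)
    T=tool(s)@f['T_tool_cam'];W=P@T[:3,:3].T+T[:3,3];W[z<=0]=np.nan;return W
E
python3 - <<'E'
import pickle
from h import *
s,f=pickle.load(open('wc.pkl','rb'));W=cloud(f,s)
pan=W[160:200,190:300,2];print('pan z',np.nanmedian(pan))
C=[]
for a,b in((110,160),(200,245)):
    w=W[a:b,205:285].reshape(-1,3);w=w[(w[:,2]>64)&(w[:,2]<95)]
    r=np.radians(111.3);d=np.array([np.cos(r),np.sin(r)]);n=np.array([-d[1],d[0]])
    q=w[:,:2];e=q@n;g=q@d
    lo,hi=np.percentile(e,[1,99]);gl,gh=np.percentile(g,[2,98])
    c=n*(lo+hi)/2+d*(gl+gh)/2;C.append(c);print(len(w),'z',w[:,2].min(),w[:,2].max(),'across',hi-lo,'along',gh-gl,c)
v=C[0]-C[1];print('mid',(C[0]+C[1])/2,np.linalg.norm(v),np.degrees(np.arctan2(v[1],v[0])))
E
```

```text
pan z 55.2821940756987
600 z 65.49133278702271 87.84926843420601 across 46.870451205395455 along 9.726718704191285 [ 469.4822642  -249.91784353]
559 z 64.43840752630894 87.61839486748084 across 47.47147092285883 along 10.05972660837017 [ 501.86635404 -331.52859795]
mid [ 485.67430912 -290.72322074] 87.80116463857813 111.64374963748594
```

arm_command:
  rows:
    - {"delta_pos": [25,18,5],"roll": -0.9,"jaw": 100}
    - {"delta_pos": [50,36,10],"roll": -1.7,"jaw": 100}
    - {"delta_pos": [75,54,15],"roll": -2.6,"jaw": 100}
    - {"delta_pos": [100,72,20],"roll": -3.4,"jaw": 100}
    - {"delta_pos": [125,91,25],"roll": -4.3,"jaw": 100}
    - {"delta_pos": [150,109,30],"roll": -5.1,"jaw": 100}
    - {"delta_pos": [175,127,35],"roll": -6,"jaw": 100}
    - {"delta_pos": [200,145,40],"roll": -6.9,"jaw": 100}
    - {"delta_pos": [225,163,45],"roll": -7.7,"jaw": 100}
    - {"delta_pos": [240,174,50],"roll": -8.2,"jaw": 100}
    - {"delta_pos": [246,179,53],"roll": -8.5,"jaw": 100}
    - {"delta_pos": [246,179,53],"roll": -8.5,"jaw": 100}
    - {"delta_pos": [246,179,53],"roll": -8.5,"jaw": 100}
    - {"delta_pos": [246,179,53],"roll": -8.5,"jaw": 100}

```text
time_s: 2.78
ee_pos: [571.9, 2.6, 161.2]
ee_rot: [-180.0, 0.0, 153.5]
force: [-0.7, 0.8, 0.9]
gripper_width: 91.2
gripper_force: 0.0
```

```bash
python3 - <<'E'
import pickle
from h import *
from workcell import env
s=env.state();f=env.grab_frame('wrist');pickle.dump((s,f),open('wd.pkl','wb'));cv2.imwrite('pics/wd.png',f['img'])
print(s['time_s'],s['ee_pos'],s['ee_rot'],s['qpos'])
W=cloud(f,s);h=cv2.cvtColor(f['img'],cv2.COLOR_BGR2HSV)
m=(cv2.inRange(h,(0,100,30),(11,255,255))>0)&(W[...,2]>25)&(W[...,2]<60)
n,l,st,_=cv2.connectedComponentsWithStats(m.astype(np.uint8));k=1+st[1:,4].argmax();print(st[k])
P=W[l==k];c=P[:,:2].mean(0);w,V=np.linalg.eigh(np.cov(P[:,:2].T));d=V[:,1];e=(P[:,:2]-c)@d;g=(P[:,:2]-c)@V[:,0]
print(c,np.degrees(np.arctan2(d[1],d[0])),e.min(),e.max(),np.percentile(g,[1,99]),'mid',c+d*(e.min()+e.max())/2,'z',np.percentile(P[:,2],[2,98]))
E
```

```text
2.7833 [571.92639234   2.62979649 161.23398789] [-1.79968555e+02  2.71751959e-02  1.53527803e+02] [-8.65147609e-01  2.01987417e+01  9.47603921e+01 -4.42360168e-02
  6.50299569e+01 -6.43742730e+01]
[ 240   85   31  171 4147]
[561.79581987   7.6329324 ] 153.1487644623582 -82.27189136801776 76.20829276182678 [-13.00481541  13.16457305] mid [564.50073747   6.26354283] z [37.44152867 49.69614454]
```

View pics/wd.png

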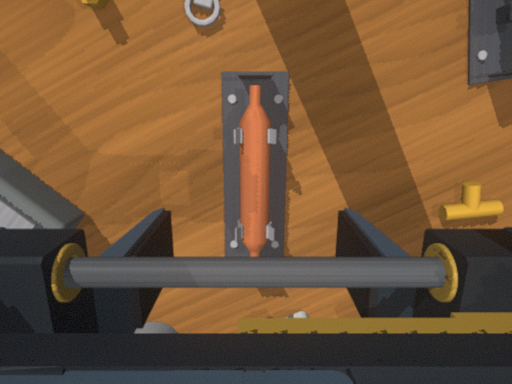

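The wrist view shows the drier upright in the image, with its stub tip at (255,87) and clips at v≈135 and 232. The body is copper with tapers, which confirms the choice. The near stub is hidden by the gripper bar, so counting 85 mm from the far tip gives the middle at about (569.7, 3.6), which agrees with the top view.

arm_command:
  rows:
    - {"delta_pos": [1,0,15],"roll": 0,"jaw": 100}
    - {"delta_pos": [2,0,35],"roll": 0,"jaw": 100}
    - {"delta_pos": [2,0,55],"roll": 0,"jaw": 100}
    - {"delta_pos": [2,0,75],"roll": 0,"jaw": 100}
    - {"delta_pos": [2,0,95],"roll": 0,"jaw": 100}
    - {"delta_pos": [2,0,110],"roll": 0,"jaw": 100}
    - {"delta_pos": [2,0,122],"roll": 0,"jaw": 100}
    - {"delta_pos": [2,0,132],"roll": 0,"jaw": 100}
    - {"delta_pos": [2,0,140],"roll": 0,"jaw": 100}
    - {"delta_pos": [2,0,144],"roll": 0,"jaw": 100}
    - {"delta_pos": [2,0,144],"roll": 0,"jaw": 100}
    - {"delta_pos": [2,0,144],"roll": 0,"jaw": 60}
    - {"delta_pos": [2,0,144],"roll": 0,"jaw": 45}
    - {"delta_pos": [2,0,144],"roll": 0,"jaw": 35}
    - {"delta_pos": [2,0,144],"roll": 0,"jaw": 25}
    - {"delta_pos": [2,0,144],"roll": 0,"jaw": 10}
    - {"delta_pos": [2,0,144],"roll": 0,"jaw": 10}
    - {"delta_pos": [2,0,144],"roll": 0,"jaw": 10}
    - {"delta_pos": [2,0,144],"roll": 0,"jaw": 10}
    - {"delta_pos": [2,0,144],"roll": 0,"jaw": 10}
  squeeze: 45

```text
time_s: 4.5
ee_pos: [570.3, 5.1, 16.9]
ee_rot: [-180.0, 0.0, 153.7]
force: [-0.4, 0.7, 1.1]
gripper_width: 33.8
gripper_force: 0.0
```

arm_command:
  rows:
    - {"delta_pos": [0,0,0],"roll": 0,"jaw": 10}
    - {"delta_pos": [0,0,0],"roll": 0,"jaw": 10}
    - {"delta_pos": [0,0,0],"roll": 0,"jaw": 10}
    - {"delta_pos": [0,0,0],"roll": 0,"jaw": 10}
    - {"delta_pos": [0,0,0],"roll": 0,"jaw": 10}
    - {"delta_pos": [0,0,0],"roll": 0,"jaw": 10}
    - {"delta_pos": [0,0,0],"roll": 0,"jaw": 10}
  squeeze: 45

```text
time_s: 5.08
ee_pos: [569.9, 4.5, 16.9]
ee_rot: [-179.9, -0.0, 153.7]
force: [-1.6, -4.9, 1.2]
gripper_width: 27.0
gripper_force: 45.0
```

arm_command:
  rows:
    - {"delta_pos": [0,0,-3],"roll": 0,"jaw": 10}
    - {"delta_pos": [0,0,-6],"roll": 0,"jaw": 10}
    - {"delta_pos": [0,0,-9],"roll": 0,"jaw": 10}
    - {"delta_pos": [0,0,-12],"roll": 0,"jaw": 10}
    - {"delta_pos": [0,0,-15],"roll": 0,"jaw": 10}
    - {"delta_pos": [0,0,-18],"roll": 0,"jaw": 10}
    - {"delta_pos": [0,0,-22],"roll": 0,"jaw": 10}
    - {"delta_pos": [0,0,-28],"roll": 0,"jaw": 10}
    - {"delta_pos": [0,0,-36],"roll": 0,"jaw": 10}
    - {"delta_pos": [0,0,-46],"roll": 0,"jaw": 10}
    - {"delta_pos": [0,0,-58],"roll": 0,"jaw": 10}
    - {"delta_pos": [0,0,-72],"roll": 0,"jaw": 10}
    - {"delta_pos": [0,0,-88],"roll": 0,"jaw": 10}
    - {"delta_pos": [0,0,-104],"roll": 0,"jaw": 10}
    - {"delta_pos": [0,0,-118],"roll": 0,"jaw": 10}
    - {"delta_pos": [0,0,-128],"roll": 0,"jaw": 10}
    - {"delta_pos": [0,0,-133],"roll": 0,"jaw": 10}
    - {"delta_pos": [0,0,-133],"roll": 0,"jaw": 10}
    - {"delta_pos": [0,0,-133],"roll": 0,"jaw": 10}

```text
time_s: 6.67
ee_pos: [570.2, 5.2, 149.9]
ee_rot: [-180.0, -0.0, 153.7]
force: [-0.1, 0.6, -1.7]
gripper_width: 27.1
gripper_force: 45.0
```

```bash
python3 - <<'E'
import pickle
from h import *
from workcell import env
s=env.state();f=env.grab_frame('wrist');cv2.imwrite('pics/wg.png',f['img'])
print(s['time_s'],s['ee_pos'],s['ee_rot'],s['gripper_width'],s['force'])
W=cloud(f,s);h=cv2.cvtColor(f['img'],cv2.COLOR_BGR2HSV);zt=s['ee_pos'][2]+19
m=(cv2.inRange(h,(0,100,30),(11,255,255))>0)&(abs(W[...,2]-zt)<30)
n,l,st,_=cv2.connectedComponentsWithStats(m.astype(np.uint8));k=1+st[1:,4].argmax();print(st[k])
Q=(W[l==k]-s['ee_pos'])@tool(s)[:3,:3]
print('tool x',Q[:,0].min(),Q[:,0].max())
for a in range(15,95,10):
    q=Q[(Q[:,0]>a)&(Q[:,0]<a+10)]
    if len(q): print(a,'y mid',(q[:,1].min()+q[:,1].max())/2,'w',np.ptp(q[:,1]),'topz',-q[:,2].min())
E
```

```text
6.6667 [570.15819563   5.19052172 149.88267634] [-1.79998811e+02 -5.39280018e-03  1.53673750e+02] 27.125038585063944 [-0.12744313  0.64090664 -1.70941296]
[ 222   74   66  182 8712]
tool x -0.27661183454113714 85.04300136711781
15 y mid 0.4228289323650145 w 32.589747356159236 topz 42.74382709134224
25 y mid -0.26699192729612875 w 27.167193339842456 topz 33.478214006883725
35 y mid -0.07418488360250475 w 26.579970743035403 topz 33.480830687454976
45 y mid -0.07639093463010038 w 27.13053939153285 topz 33.639615588449736
55 y mid -0.14285698597129226 w 26.636439202845345 topz 32.84823690638408
65 y mid 0.24023965231603883 w 15.201851839571166 topz 27.368804775073176
75 y mid 0.2834000586534038 w 9.751527939940825 topz 24.827271582728955
85 y mid -4.503953574044877 w 0.0 topz 17.433278670294257
```

View pics/wg.png

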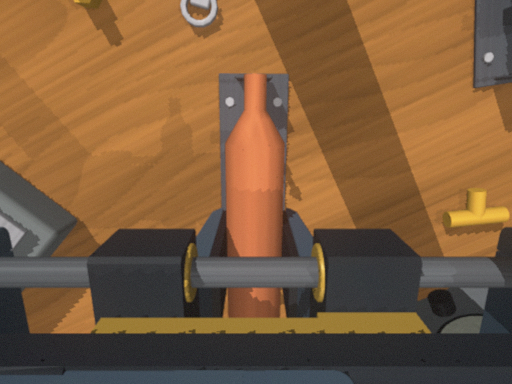

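The drier is gripped centrally (tip at 85.0 mm along tool x) and level, clear of its clips. Next I'll carry it over the cradle.

arm_command:
  rows:
    - {"delta_pos": [-2,-10,0],"roll": 0.3,"jaw": 10}
    - {"delta_pos": [-5,-26,0],"roll": 0.7,"jaw": 10}
    - {"delta_pos": [-8,-46,0],"roll": 1.3,"jaw": 10}
    - {"delta_pos": [-12,-68,0],"roll": 1.9,"jaw": 10}
    - {"delta_pos": [-17,-92,0],"roll": 2.6,"jaw": 10}
    - {"delta_pos": [-21,-116,0],"roll": 3.2,"jaw": 10}
    - {"delta_pos": [-26,-140,0],"roll": 3.9,"jaw": 10}
    - {"delta_pos": [-30,-164,0],"roll": 4.6,"jaw": 10}
    - {"delta_pos": [-35,-188,0],"roll": 5.2,"jaw": 10}
    - {"delta_pos": [-39,-212,0],"roll": 5.9,"jaw": 10}
    - {"delta_pos": [-43,-236,0],"roll": 6.6,"jaw": 10}
    - {"delta_pos": [-47,-258,0],"roll": 7.2,"jaw": 10}
    - {"delta_pos": [-51,-277,0],"roll": 7.7,"jaw": 10}
    - {"delta_pos": [-54,-292,0],"roll": 8.1,"jaw": 10}
    - {"delta_pos": [-55,-300,0],"roll": 8.3,"jaw": 10}
    - {"delta_pos": [-55.5,-303,0],"roll": 8.4,"jaw": 10}
    - {"delta_pos": [-55.5,-303,0],"roll": 8.4,"jaw": 10}
    - {"delta_pos": [-55.5,-303,0],"roll": 8.4,"jaw": 10}

```text
time_s: 8.22
ee_pos: [485.6, -290.5, 149.7]
ee_rot: [-180.0, -0.0, 111.7]
force: [-0.1, -0.2, -1.9]
gripper_width: 27.0
gripper_force: 45.0
```

arm_command:
  rows:
    - {"delta_pos": [0,0,8],"roll": 0,"jaw": 10}
    - {"delta_pos": [0,0,20],"roll": 0,"jaw": 10}
    - {"delta_pos": [0,0,34],"roll": 0,"jaw": 10}
    - {"delta_pos": [0,0,46],"roll": 0,"jaw": 10}
    - {"delta_pos": [0,0,56],"roll": 0,"jaw": 10}
    - {"delta_pos": [0,0,64],"roll": 0,"jaw": 10}
    - {"delta_pos": [0,0,70],"roll": 0,"jaw": 10}
    - {"delta_pos": [0,0,74],"roll": 0,"jaw": 10}
    - {"delta_pos": [0,0,77],"roll": 0,"jaw": 10}
    - {"delta_pos": [0,0,79],"roll": 0,"jaw": 10}
    - {"delta_pos": [0,0,79],"roll": 0,"jaw": 10}
    - {"delta_pos": [0,0,79],"roll": 0,"jaw": 10}

```text
time_s: 9.22
ee_pos: [485.9, -291.3, 71.3]
ee_rot: [180.0, 0.0, 111.7]
force: [-0.8, 0.8, -1.8]
gripper_width: 27.0
gripper_force: 45.0
```

arm_command:
  rows:
    - {"delta_pos": [0,0,0.8],"roll": 0,"jaw": 10}
    - {"delta_pos": [0,0,1.6],"roll": 0,"jaw": 10}
    - {"delta_pos": [0,0,2.4],"roll": 0,"jaw": 10}
    - {"delta_pos": [0,0,3.2],"roll": 0,"jaw": 10}
    - {"delta_pos": [0,0,3.2],"roll": 0,"jaw": 10}
    - {"delta_pos": [0,0,3.2],"roll": 0,"jaw": 10}

```text
time_s: 9.72
ee_pos: [485.7, -291.1, 67.7]
ee_rot: [-180.0, -0.0, 111.7]
force: [0.0, -0.5, -2.4]
gripper_width: 27.1
gripper_force: 45.0
```

arm_command:
  rows:
    - {"delta_pos": [0,0,0.5],"roll": 0,"jaw": 10}
    - {"delta_pos": [0,0,1],"roll": 0,"jaw": 10}
    - {"delta_pos": [0,0,1.5],"roll": 0,"jaw": 10}
    - {"delta_pos": [0,0,1.5],"roll": 0,"jaw": 10}
    - {"delta_pos": [0,0,1.5],"roll": 0,"jaw": 10}

```text
time_s: 10.13
ee_pos: [485.9, -291.2, 66.9]
ee_rot: [180.0, 0.0, 111.7]
force: [-2.0, 1.6, 5.2]
gripper_width: 27.3
gripper_force: 45.0
```

Contact shows as a change of about +7 N, so it is seated. I'll open gently and then rise.

arm_command:
  rows:
    - {"delta_pos": [0,0,0],"roll": 0,"jaw": 28}
    - {"delta_pos": [0,0,0],"roll": 0,"jaw": 33}
    - {"delta_pos": [0,0,0],"roll": 0,"jaw": 38}
    - {"delta_pos": [0,0,0],"roll": 0,"jaw": 50}
    - {"delta_pos": [0,0,0],"roll": 0,"jaw": 65}
    - {"delta_pos": [0,0,0],"roll": 0,"jaw": 80}
    - {"delta_pos": [0,0,0],"roll": 0,"jaw": 80}
    - {"delta_pos": [0,0,0],"roll": 0,"jaw": 80}
    - {"delta_pos": [0,0,-10],"roll": 0,"jaw": 80}
    - {"delta_pos": [0,0,-25],"roll": 0,"jaw": 80}
    - {"delta_pos": [0,0,-45],"roll": 0,"jaw": 80}
    - {"delta_pos": [0,0,-70],"roll": 0,"jaw": 80}
    - {"delta_pos": [0,0,-95],"roll": 0,"jaw": 80}
    - {"delta_pos": [0,0,-120],"roll": 0,"jaw": 80}
    - {"delta_pos": [0,0,-140],"roll": 0,"jaw": 80}
    - {"delta_pos": [0,0,-150],"roll": 0,"jaw": 80}
    - {"delta_pos": [0,0,-150],"roll": 0,"jaw": 80}
    - {"delta_pos": [0,0,-150],"roll": 0,"jaw": 80}
  squeeze: 10

```text
time_s: 11.63
ee_pos: [485.5, -291.0, 216.2]
ee_rot: [180.0, 0.0, 111.7]
force: [0.5, 0.5, -1.2]
gripper_width: 72.3
gripper_force: 0.0
```

```bash
python3 - <<'E'
from h import *
from workcell import env
s=env.state();f=env.grab_frame('wrist');cv2.imwrite('pics/we.png',f['img'])
print(s['time_s'],s['ee_pos'],s['gripper_width'],s['force'])
W=cloud(f,s);h=cv2.cvtColor(f['img'],cv2.COLOR_BGR2HSV)
m=(cv2.inRange(h,(0,100,30),(11,255,255))>0)&(W[...,2]>70)&(W[...,2]<130)
n,l,st,_=cv2.connectedComponentsWithStats(m.astype(np.uint8));k=1+st[1:,4].argmax();print(st[k])
P=W[l==k];c=P[:,:2].mean(0);w,V=np.linalg.eigh(np.cov(P[:,:2].T));d=V[:,1];e=(P[:,:2]-c)@d
print(c,np.degrees(np.arctan2(d[1],d[0])),e.min(),e.max(),'mid',c+d*(e.min()+e.max())/2,'top z',np.percentile(P[:,2],98))
E
```

```text
11.6333 [ 485.51308803 -290.95963089  216.2368282 ] 72.3228968483784 [ 0.46409002  0.46817506 -1.24634773]
[ 239   89   30  167 4042]
[ 482.26204011 -283.81125348] 111.84195247023554 -82.51426492292318 76.36370269746145 mid [ 483.40619101 -286.66577141] top z 99.65487423597911
```

View pics/we.png

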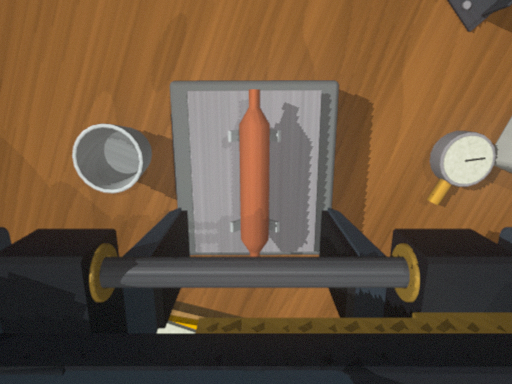

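The drier lies along the cradle in both Vs (tip at (254,90), saddles at v≈134 and 227). Its middle is at about (485.5, −291.8), its top is at 100 mm, and the gripper is clear.

```bash
python3 -c "
from workcell import env
print(env.job_done())"
```

```text
the job is handed in; nothing more can be done
None
```

The drier is out of its clips and set down in both Vs of the scale cradle, within about 2 mm and 1° of centre by the last wrist image, and the job was handed in at about 12 s (no verdict was returned); the arm never went near the flat-ended cylinder.

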